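# Turn the glue bottle over and stand it back

### The job

The glue bottle on top of the white carton has stood too long: pick it up, hold it upside down, nozzle down, for about two seconds, then stand it back upright on the carton where it stood and let go. Leave the other glue bottle, the one on the table, alone.

Things in the scene. Friction and masses are not known exactly. Their poses are not given: they have to be found in the camera images.
- bottle: White wood glue bottle with a closed pointed nozzle cap, standing upright on the carton, 186 mm tall, about 0.27 kg: a straight round body 56 mm in diameter from its foot up to 120 mm, then shoulder and nozzle (28 mm wide from 138 to 161 mm, 14 mm wide to the tip). Rigid. Origin at the centre of its foot; its z axis points along the bottle to the nozzle.
- carton: White closed carton, 112 mm (its x) by 138 mm (its y) and 121 mm high, fixed to the table, with a flat 9 mm plywood board covering its top, so that the bottle stands on the board, 130 mm above the table, near the middle (within 25 mm). Origin at the centre of its underside, z up.
- spare_bottle: A second glue bottle of the same make and size, standing upright directly on the table (about 0.2 to 0.35 m to the left or right of the carton); not to be touched. Origin at the centre of its foot, z to the nozzle.
There are look-alikes about, which are no part of the job. What is shaped like the bottle but blue is not meant.

How it is judged (in metres and radians):
On the way:
1. the bottle is held upside down in the gripper for at least a second, nozzle within 50 degrees of straight down (angle between bottle's own z axis and vertical above 2.27 rad and contact force between bottle and the fingers above 1 N), for 1 s.
At the end, for the whole second after the job is handed in: The bottle stands upright (within 10 degrees), released and at rest, on the board on the carton, within 30 mm of where it stood at the start (angle between bottle's own z axis and vertical below 0.17 rad and distance of bottle from where it was at the start of the episode below 0.03 m and contact force between bottle and carton above 0.5 N and linear speed of bottle below 0.02 m/s and contact force between bottle and the fingers below 0.1 N); the robot touches nothing.
It fails at once if the other glue bottle is pushed more than 20 mm or tipped (distance of spare_bottle from where it was at the start of the episode above 0.02 m or angle between spare_bottle's own z axis and vertical above 0.35 rad).
It also fails if it takes over 54 s, if anything falls off the work surface, if the arm or the gripper's body presses on something with over 40 N, if the wrist force passes 120 N, or if a joint passes its speed limit or range.

### The arm

A 6-joint arm with a two-finger parallel gripper is mounted at the origin on the work surface; the furniture and walls round the work are solid. World frame = base frame: x ahead of the robot, y to its left, z up, the work surface at z = 0. Lengths are in m, angles in degrees, forces in N, time in s.
With the tool pointing down it reaches from about 0.4 to 0.825 m from the base axis. Payload 7 kg.
Tool frame: the origin (TCP) lies at the very end of the fingers, on their centre line; the grasp point (between the pads) lies 19 mm behind it (ctrl.grip_depth is the distance from the TCP to the grasp point, in m); z points along the fingers, y is the line along which they close (so a half turn about z gives the same grasp; the last joint's range is limited). The gripper opens to 88 mm and grips with 3 to 60 N. Pads are 19 mm wide; open, the fingers measure 130 mm over their backs; the gripper's body (78 mm by 193 mm) begins 47 mm behind the grasp point.
Start: joints at [-52.42, 20.546, 0.682, 0, -70.136, -16.507], TCP at [0.243, -0.63, 0.227] pointing down, gripper open.
Joint ranges: [-176.03, 176.03], [-82.01, 121.73], [-58.28, 71.71], [-173.87, 95.51], [-174.79, -0.11], [-173.66, 173.66]. Speed limits (degrees/s): [136.94, 136.94, 172.46, 180, 180, 180].

### API

Orientations are given as [roll, pitch, yaw] about the fixed x, y, z axes, in that order (R = Rz(yaw) Ry(pitch) Rx(roll)).
In Python, from plant import get_obs, eyes, ctrl, spotter gives the robot as it stands.
- The arm moves only by the shell command python3 -m crank 'ROWS'. ROWS is JSON, one flat list of numbers, 7 for each row, row after row: the turn, a rotation vector about the tool's x, y, z in rad, then the shift along the tool's x, y, z in mm, then the opening, from 0 (shut) to 1 (fully open). A call has 1 to 5 rows; each row shifts and turns the commanded pose from where the row before left it, along the tool's axes as they then stand; what a row does not reach is not made up. A row lasts 1/8 s, in which the tool goes at most 62.5 mm and 10.7 degrees, less where a joint would pass 70% of its speed; a pose out of reach is approached as far as the arm can. A call is refused whole if a number of a shift passes 62.5 or a number of a turn 0.188, either way. A call with a gripper value outside its range is refused whole. The fingers move at their own pace and stop on an object; the grip force is fixed at half the most. Time passes only in rows, so rows that do not move let the fingers close. It gives the time, the measured TCP pose, the force, the opening and the grip force at its end, in the units of the state.
- get_obs(): the state, without advancing time (a new reading comes with each control period).
- eyes.snapshot(name): name is "side" or "top"; returns the picture (420x560x3 uint8, blue, green, red); there is no depth.
- eyes.camera_model(name): a dict with "fx", "fy", "cx", "cy" (pixels), "D" ([k1, k2, p1, p2, k3] as OpenCV has them; the pictures are not rectified), "extrinsics" (4x4, takes a point from camera to world coordinates). Camera axes: x right, y down, z forward; pixel columns grow to the right and rows downward; lengths in m; the calibration is good to about 2 mm. A picture is of the moment at which its call begins. camera_model takes no time and is no camera call.
- ctrl.close_job(): hands the job in; it is judged then, once.
Trained networks look in the newest picture that a camera, given by its name, has taken for a name from the list of things; names that differ only in an ending like _2 or _b are one class to them, and where a whole thing is asked for, a point or a joint stands for the part that bears it (a point fixed in the world has none). Each returns a list of dicts, best first, with "p" (0 to 1); they miss things now and then, are a little off and sometimes report something else, mostly with a low value. They report only what shows in the picture. A call takes as long as a camera call. They do not tell look-alikes from the thing itself.
- spotter.outline_of(camera, target): "region" (420x560 bool, what is visible of it) and "rect" ([left, top, width, height] in pixels, round what is visible of it).
- spotter.place_of(camera, target): "location" ([column, row] in pixels: a listed point, or the origin of a listed thing).
The state is a dict: "clock": time; "joint_pos": joint angles; "qvel": joint speeds; "tau": joint torques, N m; "tool_pos": TCP position; "orientation": TCP orientation; "force": force on the tool from outside, world axes, zero at the start; "moment": the same for the moment, N m; "opening": finger opening in m; "gripper_force": force on a finger pad.
Only numpy, scipy, OpenCV 4.12 (cv2) and the standard library are available. Lean on these libraries where they do the work, as an engineer would, in place of code of your own. Each camera call takes 0.05 s, during which the arm holds its last target. There are 200 camera calls.

## Working session

There is one attempt and no reset: what is moved stays moved. The work goes in short steps, Python scripts to look and compute and a shell command to move; the robot and the scene stay as the last step left them, time stands still between calls to the robot, and variables do not carry over. Pictures are saved under pics/ and viewed, at most 10 in all, crops included, and the job is handed in when it is done.

```bash
mkdir -p pics; ls; python3 - <<'E'
from plant import get_obs, eyes, ctrl, spotter
import cv2
for c in ("side","top"):
    im=eyes.snapshot(c); cv2.imwrite(f"pics/{c}0.png",im)
    m=eyes.camera_model(c); print(c,{k:m[k] for k in m})
    for t in("bottle","carton","spare_bottle"):
        print(t,[(round(d['p'],2),d['rect']) for d in spotter.outline_of(c,t)],[(round(d['p'],2),d['location']) for d in spotter.place_of(c,t)])
print(get_obs(),ctrl.grip_depth)
E
```

```text
pics
side {'fx': 393.03117792972097, 'fy': 393.03117792972097, 'cx': 278.5129481064834, 'cy': 210.63353518933766, 'D': array([-0.08323743,  0.        ,  0.        ,  0.        ,  0.        ]), 'extrinsics': array([[-0.95113911, -0.15558106,  0.26670006,  0.28761995],
       [-0.3085963 ,  0.45065532, -0.83766228,  0.66415198],
       [ 0.01013459, -0.87903601, -0.47664764,  0.51856904],
       [ 0.        ,  0.        ,  0.        ,  1.        ]])}
bottle [(0.89, [320.3, 159.2, 21.0, 73.3]), (0.83, [261.5, 102.4, 21.5, 80.9])] [(0.84, [271.0, 177.4]), (0.64, [329.0, 223.0])]
carton [(0.95, [230.0, 171.4, 69.7, 67.0])] [(0.78, [265.8, 222.9])]
spare_bottle [(0.64, [210.0, 193.0, 29.6, 90.2])] [(0.84, [224.4, 272.3])]
top {'fx': 512.8938684784455, 'fy': 512.8938684784455, 'cx': 276.9439472960205, 'cy': 213.4433952657835, 'D': array([-0.14286627,  0.        ,  0.        ,  0.        ,  0.        ]), 'extrinsics': array([[ 0.02094976, -0.98439149,  0.17474125,  0.36386277],
       [-0.99642793, -0.03485958, -0.07691683,  0.01602633],
       [ 0.08180768, -0.17250567, -0.98160547,  0.9612
[... 326 characters left out ...]
[213.0, 181.6])]
{'clock': 0.7, 'joint_pos': array([-5.24204762e+01,  2.05429619e+01,  6.80468465e-01, -1.45671563e-04,
       -7.01340976e+01, -1.65056889e+01]), 'qvel': array([-0.05136334, -0.0939616 , -0.03811984,  0.04462292,  0.00356044,
       -0.03280456]), 'tau': array([ 1.09903242e-03, -5.82163453e+01,  2.93247789e+01,  7.00139076e+00,
        1.23894622e-02, -3.70716373e-05]), 'tool_pos': array([ 0.24267014, -0.62984257,  0.22658783]), 'orientation': array([-1.79996770e+02,  1.09988299e-03, -1.58926215e+02]), 'force': array([-0.20967953, -0.64061027,  0.42026398]), 'moment': array([ 0.018386  , -0.01896272,  0.04207073]), 'gripper_force': 0.0, 'opening': 0.08753722098143793} 0.0188
```

View pics/side0.png

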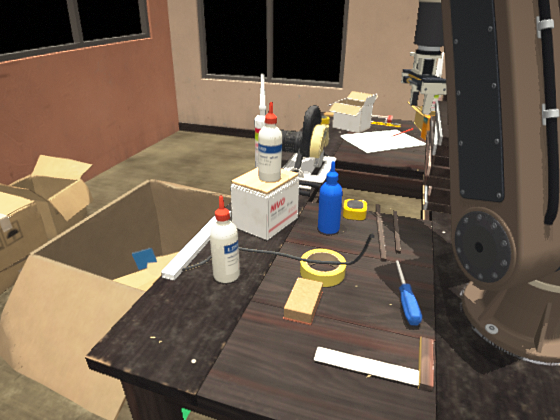

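View pics/top0.png

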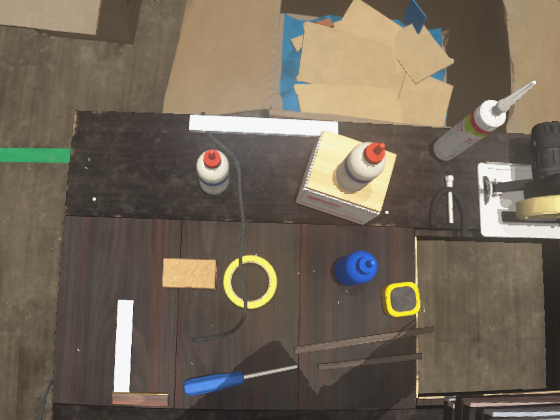

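The side view shows the target bottle on the carton with its foot at about (271,177), a spare on the table at (224,272) and a blue look-alike at (329,223). The top view has the target's foot at (351,175), the spare at (213,182) and the blue one at (347,271). A sealant cartridge and a saw stand beyond the carton.

```bash
cat > h.py <<'E'
import numpy as np, cv2
from plant import eyes
def ray(c,px):
    m=eyes.camera_model(c); K=np.array([[m['fx'],0,m['cx']],[0,m['fy'],m['cy']],[0,0,1]])
    u=cv2.undistortPoints(np.array([[px]],float),K,m['D'])[0,0]; E=m['extrinsics']
    return E[:3,3],E[:3,:3]@np.array([*u,1])
def plane(c,px,z):
    o,d=ray(c,px); return o+d*(z-o[2])/d[2]
def tri(a,b):
    (o1,d1),(o2,d2)=ray('side',a),ray('top',b)
    s=np.linalg.lstsq(np.c_[d1,-d2],o2-o1,rcond=None)[0]
    p,q=o1+d1*s[0],o2+d2*s[1]; return (p+q)/2,np.linalg.norm(p-q)
E
python3 - <<'E'
import numpy as np; np.set_printoptions(precision=3,suppress=True)
from h import *
for n,a,b,z in(("bottle",(271,177.4),(351,174.9),.13),("tip",(271,102.5),(377,147),.316),("spare",(224.4,272.3),(213,181.6),0),("blue",(329,223),(346.6,271.5),0),("sealtip",(263,75),(534,83),.3),("sealfoot",(262,160),(447,150),.0)):
    print(n,*tri(a,b),plane('side',a,z),plane('top',b,z))
for p in((323,132),(396,153),(375,212),(301,196)): print("board",plane('top',p,.13))
for p in((480,165),(480,237),(555,220)): print("saw",plane('top',p,.0))
E
```

```text
bottle [ 0.579 -0.175  0.131] 0.00750671499042824 [ 0.575 -0.176  0.13 ] [ 0.583 -0.174  0.13 ]
tip [ 0.574 -0.168  0.316] 0.0013341629198706558 [ 0.572 -0.166  0.316] [ 0.574 -0.168  0.316]
spare [0.593 0.065 0.009] 0.005976986446142692 [0.602 0.055 0.   ] [0.593 0.065 0.   ]
blue [ 0.426 -0.19   0.021] 0.0006411978138727159 [ 0.431 -0.226  0.   ] [ 0.428 -0.194  0.   ]
sealtip [ 0.678 -0.401  0.334] 0.0028884037433297327 [ 0.748 -0.595  0.3  ] [ 0.697 -0.424  0.3  ]
sealfoot [ 0.658 -0.362  0.095] 0.019022469842857867 [ 0.754 -0.595  0.   ] [ 0.679 -0.406  0.   ]
board [ 0.657 -0.126  0.13 ]
board [ 0.626 -0.254  0.13 ]
board [ 0.52  -0.215  0.13 ]
board [ 0.543 -0.089  0.13 ]
saw [ 0.651 -0.477  0.   ]
saw [ 0.501 -0.469  0.   ]
saw [ 0.542 -0.644  0.   ]
```

```bash
python3 -m crank '[0,0,0,0,0,-60,1, 0,0,0,0,0,-60,1]'; python3 -c "
from plant import get_obs as g
o=g();print(o['joint_pos'],o['tool_pos'],o['orientation'])"; python3 -m crank '[0.1,0,0,0,0,0,1]';python3 -c "
from plant import get_obs as g
o=g();print(o['joint_pos'],o['tool_pos'],o['orientation'])"
```

```text
clock: 0.95
tool_pos: [0.2424, -0.6296, 0.3476]
orientation: [179.9, -0.0, -158.9]
force: [0.4, -1.2, 0.8]
opening: 0.0875
gripper_force: 0.0
[-5.24164835e+01  1.80043142e+01  1.23961669e+01  1.01981301e-02
 -8.44782795e+01 -1.65065512e+01] [ 0.24242325 -0.62955913  0.34762997] [ 1.79920019e+02 -3.42870388e-02 -1.58922022e+02]
clock: 1.08
tool_pos: [0.244, -0.6332, 0.3527]
orientation: [-173.7, 0.0, -158.9]
force: [1.0, -0.0, -0.5]
opening: 0.0881
gripper_force: 0.0
[-51.43336518  14.13840164   6.68686755   1.91309809 -76.51305092
 -17.86290981] [ 0.24402799 -0.63322346  0.35266005] [-1.73678601e+02  4.04584785e-02 -1.58945902e+02]
```

```bash
cat >> h.py <<'E'
from scipy.spatial.transform import Rotation as Ro
from scipy.linalg import logm,expm
import json,os
def cur():
    from plant import get_obs
    o=get_obs(); T=np.eye(4); T[:3,:3]=Ro.from_euler('xyz',o['orientation'],degrees=True).as_matrix(); T[:3,3]=o['tool_pos']
    L=json.load(open('log.json')) if os.path.exists('log.json') else []
    L.append([list(o['joint_pos']),list(o['tool_pos']),list(o['orientation'])]); json.dump(L,open('log.json','w'))
    return o,T
def goal(p,az,pitch,ys=1,gd=0.0188):
    "grasp point p, tool z at azimuth az, pitch down (deg), tool y horizontal (left of z for ys=1)"
    a,b=np.radians([az,pitch]); z=np.array([np.cos(a)*np.cos(b),np.sin(a)*np.cos(b),-np.sin(b)])
    y=ys*np.array([-np.sin(a),np.cos(a),0]); T=np.eye(4); T[:3,:3]=np.c_[np.cross(y,z),y,z]; T[:3,3]=np.array(p)+gd*z; return T
def rows(T0,T1):
    D=np.linalg.inv(T0)@T1; r=Ro.from_matrix(D[:3,:3]).magnitude()
    for n in range(1,60):
        S=expm(logm(D).real/n); rv=Ro.from_matrix(S[:3,:3]).as_rotvec(); sh=S[:3,3]*1e3
        if np.linalg.norm(rv)<.183 and np.linalg.norm(sh)<61: break
    print('rows',n,'rot',np.degrees(r).round(1),[*rv.round(4),*sh.round(1)])
def ori(q):
    q=np.radians(q); e=lambda a,t:Ro.from_euler(a,t)
    return e('z',q[0])*e('y',q[1]-q[2])*e('x',-q[3])*e('y',-q[4])*e('x',-q[5])
E
python3 - <<'E'
from h import *
np.set_printoptions(precision=3,suppress=True)
for q,e in (([-52.42,20.543,.68,0,-70.134,-16.506],[-180,0,-158.926]),([-51.433,14.138,6.687,1.913,-76.513,-17.863],[-173.679,.04,-158.946])):
    print((ori(q).inv()*Ro.from_euler('xyz',e,degrees=True)).as_matrix())
o,T=cur()
rows(T,goal([.40,-.22,.45],-30,50,1)); rows(T,goal([.40,-.22,.45],-30,50,-1))
E
```

```text
[[-0. -0.  1.]
 [-1.  0. -0.]
 [ 0. -1. -0.]]
[[-0. -0.  1.]
 [-1.  0. -0.]
 [-0. -1. -0.]]
rows 8 rot 62.5 [np.float64(0.0264), np.float64(-0.0751), np.float64(0.1107), np.float64(-24.5), np.float64(51.0), np.float64(-9.5)]
rows 13 rot 130.2 [np.float64(0.055), np.float64(0.0194), np.float64(-0.1647), np.float64(-37.2), np.float64(-11.8), np.float64(-17.9)]
```

```bash
L='import h;h.cur()'
python3 -m crank '[0.026,-0.075,0.11,-24.5,51,-9.5,1,0.026,-0.075,0.11,-24.5,51,-9.5,1,0.026,-0.075,0.11,-24.5,51,-9.5,1]'|head -2; python3 -c "$L"
python3 -m crank '[0.026,-0.075,0.11,-24.5,51,-9.5,1,0.026,-0.075,0.11,-24.5,51,-9.5,1,0.026,-0.075,0.11,-24.5,51,-9.5,1]'|head -2; python3 -c "$L"
python3 -m crank '[0.026,-0.075,0.11,-24.5,51,-9.5,1,0.026,-0.075,0.11,-24.5,51,-9.5,1,0,0,0,0,0,0,1,0,0,0,0,0,0,1]'; python3 -c "$L"
cat >> h.py <<'E'
C=np.array([[0,0,1],[-1,0,0],[0,-1,0.]])
def fk(q,P):
    d1,a1,a2,a3,d4,d6=P; qr=np.radians(q)
    b=Ro.from_euler('z',qr[0]); u=b*Ro.from_euler('y',qr[1]); f=b*Ro.from_euler('y',qr[1]-qr[2]); t=ori(q)
    return b.apply([a1,0,d1])+u.apply([0,0,a2])+f.apply([d4,0,a3])+t.apply([d6,0,0])
def fit():
    L=json.load(open('log.json'))+[[[-52.42,20.543,.68,0,-70.134,-16.506],[.24267,-.62984,.22659],0],[[-52.4165,18.0043,12.3962,.0102,-84.4783,-16.5066],[.24242,-.62956,.34763],0]]
    from scipy.optimize import least_squares
    s=least_squares(lambda P:np.concatenate([fk(l[0],P)-l[1] for l in L]),[.35,.05,.4,.04,.4,.3])
    return s.x,np.abs(s.fun).max(),np.linalg.svd(s.jac)[1]
E
python3 -c "
import h;h.np.set_printoptions(precision=4,suppress=True)
o,T=h.cur();print(o['joint_pos'],*h.fit())"
```

```text
clock: 1.45
tool_pos: [0.2713, -0.4601, 0.3635]
clock: 1.82
tool_pos: [0.3306, -0.3294, 0.3919]
clock: 2.33
tool_pos: [0.3658, -0.2795, 0.4075]
orientation: [-175.3, 32.6, 159.9]
force: [0.3, -0.6, -0.2]
opening: 0.0877
gripper_force: 0.0
[   0.1899  -28.0205  -36.3154   19.0283  -53.7335 -119.1177] [0.4128 0.0114 0.9408 0.0215 0.3189 0.9767] 0.17458476842292348 [5.2101 3.7549 0.7702 0.3459 0.1492 0.1424]
```

```bash
cat >> h.py <<'E'
def fk(q,P):
    d1,a2,a3,d4,d6,b,w,a1=P; qr=np.radians(q); e=Ro.from_euler
    B=e('z',qr[0]); u=B*e('y',qr[1]); f=B*e('y',qr[1]-qr[2]); f4=f*e('x',-qr[3]); t=ori(q)
    return B.apply([a1,b,d1])+u.apply([0,0,a2])+f.apply([d4,0,a3])+f4.apply([0,w,0])+t.apply([d6,0,0])
def fit():
    L=json.load(open('log.json'))+[[[-52.42,20.543,.68,0,-70.134,-16.506],[.24267,-.62984,.22659],0],[[-52.4165,18.0043,12.3962,.0102,-84.4783,-16.5066],[.24242,-.62956,.34763],0]]
    from scipy.optimize import least_squares
    s=least_squares(lambda P:np.concatenate([*[fk(l[0],P)-l[1] for l in L],(P-P0)*1e-3]),P0:=np.array([.2,.4,.0,.45,.3,-.0,-.15,0]))
    return s.x,s.fun.reshape(-1)[:-8].reshape(-1,3),np.linalg.svd(s.jac)[1]
E
python3 -c "
import h;h.np.set_printoptions(precision=4,suppress=True)
print(*h.fit());L=h.json.load(open('log.json'))
for l in L: print(h.np.array(l[0]),l[1], h.np.degrees(((h.ori(l[0])*h.Ro.from_matrix(h.C)).inv()*h.Ro.from_euler('xyz',l[2],degrees=True)).magnitude()))"
```

```text
[ 0.1988  0.6016 -0.      0.4636  0.378  -0.     -0.1918  0.    ] [[-0.  0.  0.]
 [-0. -0.  0.]
 [-0. -0. -0.]
 [ 0. -0. -0.]
 [ 0. -0. -0.]
 [ 0.  0.  0.]
 [ 0.  0.  0.]] [5.2139 3.779  3.7043 0.7724 0.3065 0.2812 0.1484 0.1418]
[-51.4334  14.1384   6.6869   1.9131 -76.5131 -17.8629] [0.24402799333773192, -0.6332234629966911, 0.3526600544218729] 3.3387956517665393e-14
[-42.5347  -5.116  -11.8315  -5.8037 -66.9667 -43.541 ] [0.27127177614038794, -0.46009171911164776, 0.3634868200177329] 1.4949958386758806e-14
[-17.2198 -22.3858 -28.2272   4.7037 -55.802  -88.3084] [0.330633082538653, -0.32944139355875846, 0.39189503475242343] 1.174176458026284e-14
[   0.1899  -28.0205  -36.3154   19.0283  -53.7335 -119.1177] [0.36579280958318044, -0.27948601351699476, 0.40747995460982583] 5.255439552576318e-14
[   0.1899  -28.0205  -36.3154   19.0283  -53.7335 -119.1177] [0.36579280958318044, -0.27948601351699476, 0.40747995460982583] 5.255439552576318e-14
```

```bash
cat >> h.py <<'E'
PP=fit()[0]
lo=np.array([-176,-82,-58.2,-173.8,-174.7,-.2,])*0+np.array([-176.03,-82.01,-58.28,-173.87,-174.79,-173.66]); hi=np.array([176.03,121.73,71.71,95.51,-.11,173.66])
def ik(T,q0):
    from scipy.optimize import least_squares
    R=Ro.from_matrix(T[:3,:3])
    f=lambda q:np.r_[fk(q,PP)-T[:3,3],0.3*((ori(q)*Ro.from_matrix(C)).inv()*R).as_rotvec()]
    s=least_squares(f,np.clip(q0,lo+.5,hi-.5),bounds=(lo,hi),x_scale=30.)
    return s.x,np.abs(s.fun).max()
def pts(q):
    qr=np.radians(q); e=Ro.from_euler; B=e('z',qr[0]); f=B*e('y',qr[1]-qr[2])
    el=B.apply([0,0,PP[0]])+(B*e('y',qr[1])).apply([0,0,PP[1]]); w4=el+f.apply([PP[3],0,0]); w5=w4+(f*e('x',-qr[3])).apply([0,PP[6],0])
    return el,w4,w5
E
cat > s.py <<'E'
from h import *
np.set_printoptions(precision=2,suppress=True,linewidth=160)
q0=np.array(json.load(open('log.json'))[-1][0]); rng=np.random.default_rng(0)
for pitch in(0,15):
  for az in range(-110,61,15):
    for ys in(1,-1):
      seen=[]
      for k in range(6):
        q,e=ik(goal([.577,-.17,.23],az,pitch,ys),q0 if k==0 else rng.uniform(np.maximum(lo,[-100,-60,-58,-173,-150,-173]),np.minimum(hi,[100,100,71,95,0,173])))
        if e<1e-3 and not any(np.abs(q-s).max()<3 for s in seen):
          seen.append(q); p=pts(q); m=min((q-lo)[:5].min(),(hi-q)[:5].min())
          if m>4 and min(p[1][2],p[2][2])>.2 and p[0][2]>.3: print(pitch,az,ys,q.round(0),'el',p[0],'w4',p[1],'w5',p[2])
E
python3 s.py
```

```text
0 -95 1 [ 26.  40. -40.  59. -95.  98.] el [0.35 0.17 0.66] w4 [0.42 0.2  0.2 ] w5 [0.61 0.19 0.23]
0 -95 -1 [ 26.  40. -40.  59. -95. -82.] el [0.35 0.17 0.66] w4 [0.42 0.2  0.2 ] w5 [0.61 0.19 0.23]
0 -80 1 [ 25.  35. -53.  75. -90.  91.] el [0.32 0.15 0.69] w4 [0.33 0.15 0.23] w5 [0.51 0.18 0.23]
0 -80 -1 [ 25.  35. -53.  75. -90. -89.] el [0.32 0.15 0.69] w4 [0.33 0.15 0.23] w5 [0.51 0.18 0.23]
0 -5 1 [ -58.   31.  -50. -126.  -85.   83.] el [ 0.16 -0.27  0.71] w4 [ 0.2  -0.33  0.25] w5 [ 0.22 -0.14  0.23]
0 -5 -1 [ -58.   31.  -50. -126.  -85.  -97.] el [ 0.16 -0.27  0.71] w4 [ 0.2  -0.33  0.25] w5 [ 0.22 -0.14  0.23]
0 10 1 [ -58.   29.  -37. -110.  -81.   67.] el [ 0.15 -0.24  0.73] w4 [ 0.25 -0.41  0.3 ] w5 [ 0.22 -0.23  0.23]
0 10 -1 [ -58.   29.  -37. -110.  -81. -113.] el [ 0.15 -0.24  0.73] w4 [ 0.25 -0.41  0.3 ] w5 [ 0.22 -0.23  0.23]
0 25 1 [-56.  30. -25. -98. -85.  56.] el [ 0.17 -0.25  0.72] w4 [ 0.32 -0.47  0.34] w5 [ 0.25 -0.32  0.23]
0 25 -1 [ -56.   30.  -25.  -98.  -85. -124.] el [ 0.17 -0.25  0.72] w4 [ 0.32 -0.47  0.34] w5 [ 0.25 -0.32  0.23]
0 40 1 [-52.  33.
[... 1380 characters left out ...]
6] w5 [ 0.24 -0.23  0.32]
15 25 1 [-50.  18. -23. -88. -69.  38.] el [ 0.12 -0.14  0.77] w4 [ 0.35 -0.41  0.47] w5 [ 0.26 -0.32  0.32]
15 25 -1 [ -50.   18.  -23.  -88.  -69. -142.] el [ 0.12 -0.14  0.77] w4 [ 0.35 -0.41  0.47] w5 [ 0.26 -0.32  0.32]
15 40 1 [-48.  24. -13. -79. -79.  35.] el [ 0.16 -0.18  0.75] w4 [ 0.41 -0.45  0.47] w5 [ 0.31 -0.39  0.32]
15 40 -1 [ -48.   24.  -13.  -79.  -79. -145.] el [ 0.16 -0.18  0.75] w4 [ 0.41 -0.45  0.47] w5 [ 0.31 -0.39  0.32]
15 55 1 [-45.  29.  -3. -72. -90.  33.] el [ 0.21 -0.21  0.72] w4 [ 0.49 -0.48  0.48] w5 [ 0.38 -0.45  0.32]
15 55 -1 [ -45.   29.   -3.  -72.  -90. -147.] el [ 0.21 -0.21  0.72] w4 [ 0.49 -0.48  0.48] w5 [ 0.38 -0.45  0.32]
```

```bash
cat > s2.py <<'E'
from h import *
import sys
np.set_printoptions(precision=2,suppress=True,linewidth=160)
o,T=cur(); q=o['joint_pos']
def sim(q,T,T1):
    D=np.linalg.inv(T)@T1; rows(T,T1); r=Ro.from_matrix(D[:3,:3]).magnitude()
    n=max(1,int(np.ceil(max(r/.183,np.linalg.norm(D[:3,3])/.055)))); S=expm(logm(D).real/n)
    for i in range(n):
        T=T@S; q2,e=ik(T,q); p=pts(q2); print(q2.round(0),'dq',np.abs(q2-q).max().round(0),'e',round(e,4),'tcp',T[:3,3],'w4',p[1],'w5',p[2]); q=q2
    return q,T
if __name__=='__main__':
  B=np.array([.577,-.17,.215])
  for az,pitch,ys in((30,15,-1),(30,15,1)):
    print(az,pitch,ys)
    G=goal(B,az,pitch,ys); pre=G.copy(); pre[:3,3]-=.14*G[:3,2]; pre[2,3]+=.03
    qq,_=sim(q,T,pre); sim(qq,pre,G)
E
python3 s2.py
```

```text
30 15 -1
rows 15 rot 152.7 [np.float64(-0.0617), np.float64(0.0687), np.float64(0.1517), np.float64(0.1), np.float64(0.9), np.float64(12.6)]
[  -6.  -23.  -30.    9.  -56. -116.] dq 10.0 e 0.0 tcp [ 0.37 -0.28  0.4 ] w4 [ 0.22 -0.03  0.7 ] w5 [ 0.2  -0.21  0.73]
[ -13.  -19.  -24.   -1.  -59. -113.] dq 10.0 e 0.0 tcp [ 0.38 -0.28  0.39] w4 [ 0.26 -0.06  0.73] w5 [ 0.22 -0.25  0.73]
[ -20.  -15.  -19.   -9.  -63. -112.] dq 9.0 e 0.0 tcp [ 0.38 -0.28  0.37] w4 [ 0.29 -0.11  0.75] w5 [ 0.22 -0.28  0.72]
[ -26.  -11.  -14.  -17.  -67. -112.] dq 8.0 e 0.0 tcp [ 0.39 -0.28  0.36] w4 [ 0.31 -0.15  0.76] w5 [ 0.23 -0.32  0.71]
[ -32.   -7.  -11.  -24.  -71. -113.] dq 7.0 e 0.0 tcp [ 0.4  -0.28  0.35] w4 [ 0.33 -0.2   0.76] w5 [ 0.23 -0.35  0.69]
[ -36.   -4.   -9.  -30.  -74. -115.] dq 6.0 e 0.0 tcp [ 0.4  -0.28  0.34] w4 [ 0.34 -0.25  0.76] w5 [ 0.23 -0.38  0.67]
[ -41.   -1.   -7.  -36.  -77. -118.] dq 6.0 e 0.0 tcp [ 0.41 -0.27  0.33] w4 [ 0.34 -0.29  0.75] w5 [ 0.23 -0.4   0.64]
[ -45.    2.   -6.  -41.  -80. -121.] dq 5.0 e 0.0 tcp [ 0.41 -0.27  0.32] w4 [ 0.34 -0.34  0.73] w5 [ 0.22 -0
[... 2067 characters left out ...]

[-63.   7. -20. -73. -77.  22.] dq 13.0 e 0.0 tcp [ 0.46 -0.24  0.29] w4 [ 0.22 -0.43  0.59] w5 [ 0.13 -0.38  0.42]
[-63.  14. -18. -76. -84.  32.] dq 10.0 e 0.0 tcp [ 0.48 -0.23  0.28] w4 [ 0.25 -0.48  0.53] w5 [ 0.16 -0.41  0.37]
rows 3 rot 0.0 [np.float64(-0.0), np.float64(-0.0), np.float64(-0.0), np.float64(9.7), np.float64(-0.0), np.float64(49.3)]
[-58.  16. -20. -79. -80.  35.] dq 5.0 e 0.0 tcp [ 0.51 -0.21  0.25] w4 [ 0.29 -0.46  0.5 ] w5 [ 0.2  -0.39  0.35]
[-54.  19. -20. -82. -76.  37.] dq 5.0 e 0.0 tcp [ 0.55 -0.18  0.23] w4 [ 0.33 -0.45  0.48] w5 [ 0.24 -0.37  0.33]
[-49.  22. -20. -86. -72.  39.] dq 4.0 e 0.0 tcp [ 0.59 -0.16  0.21] w4 [ 0.37 -0.43  0.45] w5 [ 0.28 -0.34  0.31]
```

```bash
python3 -m crank '[-0.062,0.069,0.152,0,1,12.6,1,-0.062,0.069,0.152,0,1,12.6,1,-0.062,0.069,0.152,0,1,12.6,1,-0.062,0.069,0.152,0,1,12.6,1,-0.062,0.069,0.152,0,1,12.6,1]'|sed -n 1,4p
python3 -m crank '[-0.062,0.069,0.152,0,1,12.6,1,-0.062,0.069,0.152,0,1,12.6,1,-0.062,0.069,0.152,0,1,12.6,1,-0.062,0.069,0.152,0,1,12.6,1,-0.062,0.069,0.152,0,1,12.6,1]'|sed -n 1,4p
python3 -m crank '[-0.062,0.069,0.152,0,1,12.6,1,-0.062,0.069,0.152,0,1,12.6,1,-0.062,0.069,0.152,0,1,12.6,1,-0.062,0.069,0.152,0,1,12.6,1,-0.062,0.069,0.152,0,1,12.6,1]'|sed -n 1,4p
python3 -m crank '[0,0,0,0,0,0,1,0,0,0,0,0,0,1]'|sed -n 1,4p
python3 - <<'E'
from h import *
from plant import eyes,spotter
np.set_printoptions(precision=4,suppress=True)
o,T=cur(); print(o['joint_pos'])
G=goal([.577,-.17,.215],30,15,-1); pre=G.copy(); pre[:3,3]-=.14*G[:3,2]; pre[2,3]+=.03
rows(T,pre); rows(T,G)
for c in('side','top'):
    cv2.imwrite(f'pics/{c}1.png',eyes.snapshot(c)); print(c,[(round(d['p'],2),d['rect']) for d in spotter.outline_of(c,'bottle')],[d['location'] for d in spotter.place_of(c,'bottle')])
E
```

```text
clock: 2.95
tool_pos: [0.3965, -0.2838, 0.3523]
orientation: [152.3, 3.2, 119.2]
force: [-0.6, 0.1, -0.1]
clock: 3.58
tool_pos: [0.4305, -0.2625, 0.3041]
orientation: [141.8, -37.6, 92.8]
force: [-0.4, 0.2, -0.0]
clock: 4.2
tool_pos: [0.4773, -0.2325, 0.2757]
orientation: [-178.3, -75.4, 27.6]
force: [-1.4, 0.0, 0.2]
clock: 4.45
tool_pos: [0.4771, -0.2314, 0.2764]
orientation: [-179.9, -75.2, 29.6]
force: [-0.1, 0.2, 0.3]
[ -62.8662   14.5792  -18.2639  -76.1175  -84.1349 -147.5558]
rows 1 rot 0.3 [np.float64(0.0048), np.float64(-0.003), np.float64(-0.0016), np.float64(-0.0), np.float64(-3.2), np.float64(0.1)]
rows 3 rot 0.3 [np.float64(0.0016), np.float64(-0.001), np.float64(-0.0005), np.float64(-9.8), np.float64(-1.2), np.float64(49.3)]
side [(0.92, [320.3, 158.6, 21.0, 74.3]), (0.69, [259.5, 102.3, 24.3, 82.1])] [[332.1, 227.7], [268.1, 176.6]]
top [(0.98, [336.7, 253.0, 40.1, 34.0]), (0.96, [334.8, 140.4, 53.5, 52.5])] [[350.2, 174.9], [348.5, 271.5]]
```

View pics/side1.png

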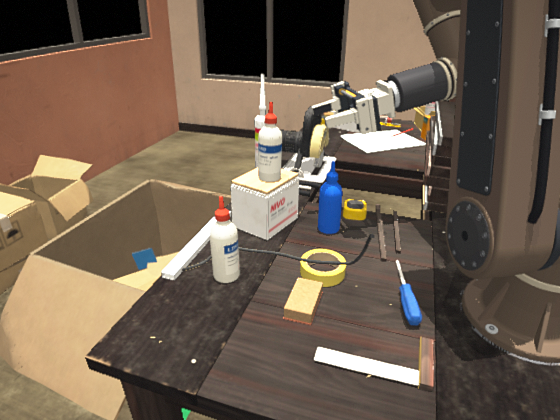

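View pics/top1.png

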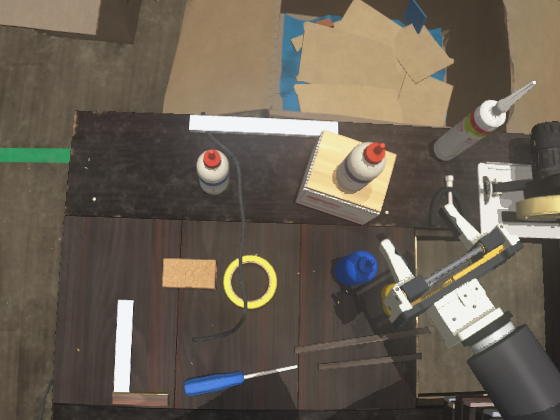

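The side picture shows the open gripper at about (310,125), pointed at the bottle. In the top picture the fingertips at (385,245) and (450,185) straddle the line to the bottle, and all bottles stand unmoved. Approaching.

```bash
python3 -m crank '[0.002,-0.001,0,-9.8,-1.2,49.3,1,0.002,-0.001,0,-9.8,-1.2,49.3,1,0.001,-0.001,0,-9.8,-1.2,49.3,1,0,0,0,0,0,0,1,0,0,0,0,0,0,1]'
python3 - <<'E'
from h import *
from plant import eyes
o,T=cur()
G=goal([.577,-.17,.215],30,15,-1); rows(T,G)
cv2.imwrite('pics/top2.png',cv2.resize(eyes.snapshot('top')[100:300,260:560],(750,500)))
E
```

```text
clock: 5.38
tool_pos: [0.5929, -0.1579, 0.2102]
orientation: [-178.8, -75.1, 28.9]
force: [-1.4, 0.1, 1.0]
opening: 0.0875
gripper_force: 0.0
rows 1 rot 0.3 [np.float64(-0.0032), np.float64(-0.0011), np.float64(-0.005), np.float64(-0.4), np.float64(2.5), np.float64(-1.6)]
```

View pics/top2.png

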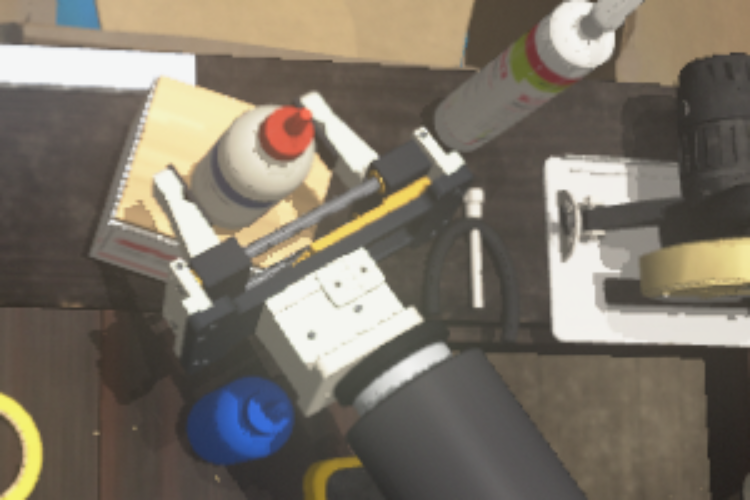

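The crop shows the body at about (250,175) between the fingers, which are at (190,205) and (340,135). Nothing else is touched, so I close.

```bash
python3 -m crank '[0,0,0,0,0,0,0,0,0,0,0,0,0,0,0,0,0,0,0,0,0,0,0,0,0,0,0,0,0,0,0,0,0,0,0]'
python3 -m crank '[0,0,0,0,0,0,0,0,0,0,0,0,0,0]'
python3 - <<'E'
from s2 import *
T1=T.copy(); T1[2,3]+=.15; q1,_=sim(q,T,T1)
print(T[:3,2])
E
```

```text
clock: 6.05
tool_pos: [0.5933, -0.1587, 0.2105]
orientation: [-178.8, -75.1, 28.8]
force: [0.8, -2.1, 2.5]
opening: 0.0559
gripper_force: 29.4
clock: 6.3
tool_pos: [0.5934, -0.1586, 0.2105]
orientation: [-178.8, -75.1, 28.8]
force: [1.8, -3.0, 4.2]
opening: 0.0559
gripper_force: 29.4
rows 3 rot 0.0 [np.float64(0.0), np.float64(0.0), np.float64(-0.0), np.float64(48.3), np.float64(-0.3), np.float64(-12.8)]
[ -48.   16.  -19.  -84.  -72. -148.] dq 8.0 e 0.0 tcp [ 0.59 -0.16  0.26] w4 [ 0.36 -0.41  0.51] w5 [ 0.28 -0.34  0.36]
[ -47.   11.  -16.  -82.  -72. -156.] dq 8.0 e 0.0 tcp [ 0.59 -0.16  0.31] w4 [ 0.36 -0.39  0.58] w5 [ 0.28 -0.34  0.41]
[ -47.    7.  -14.  -80.  -73. -163.] dq 7.0 e 0.0 tcp [ 0.59 -0.16  0.36] w4 [ 0.35 -0.37  0.63] w5 [ 0.28 -0.34  0.46]
[ 0.84  0.48 -0.26]
```

```bash
python3 -m crank '[0,0,0,12,0,-3.2,0,0,0,0,24.2,-0.1,-6.4,0,0,0,0,24.2,-0.1,-6.4,0,0,0,0,24.2,-0.1,-6.4,0,0,0,0,24.2,-0.1,-6.4,0]'
python3 -m crank '[0,0,0,24.2,-0.1,-6.4,0,0,0,0,12,0,-3.2,0,0,0,0,0,0,0,0]'
python3 - <<'E'
from s2 import *
print(q)
cv2.imwrite('pics/side3.png',eyes.snapshot('side'))
E
```

```text
clock: 6.92
tool_pos: [0.5923, -0.1577, 0.3228]
orientation: [-178.3, -75.0, 28.4]
force: [-0.0, 0.4, -2.9]
opening: 0.0556
gripper_force: 29.3
clock: 7.3
tool_pos: [0.593, -0.1581, 0.3604]
orientation: [-178.9, -75.1, 29.0]
force: [0.9, 0.1, -3.7]
opening: 0.0558
gripper_force: 29.3
[ -46.63    6.64  -13.73  -80.07  -72.7  -163.19]
```

View pics/side3.png

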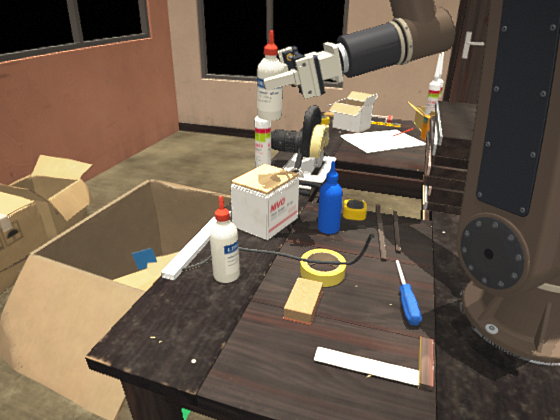

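The bottle is lifted and held upright at about (270,85), clear of the carton. Flipping by rolling about the tool axis.

```bash
python3 -m crank '[0,0,-0.1,0,0,0,0,0,0,-0.17,0,0,0,0,0,0,-0.17,0,0,0,0,0,0,-0.17,0,0,0,0,0,0,-0.17,0,0,0,0]'|sed -n 1,7p
python3 -m crank '[0,0,-0.17,0,0,0,0,0,0,-0.17,0,0,0,0,0,0,-0.17,0,0,0,0,0,0,-0.17,0,0,0,0,0,0,-0.17,0,0,0,0]'|sed -n 1,7p
python3 -m crank '[0,0,-0.17,0,0,0,0,0,0,-0.17,0,0,0,0,0,0,-0.17,0,0,0,0,0,0,-0.17,0,0,0,0,0,0,-0.17,0,0,0,0]'|sed -n 1,7p
python3 -m crank '[0,0,-0.17,0,0,0,0,0,0,-0.17,0,0,0,0,0,0,-0.17,0,0,0,0,0,0,-0.1,0,0,0,0,0,0,0,0,0,0,0]'
python3 - <<'E'
from s2 import *
print(q)
cv2.imwrite('pics/side4.png',eyes.snapshot('side'))
E
```

```text
clock: 7.98
tool_pos: [0.5931, -0.1584, 0.358]
orientation: [110.9, -43.6, 105.4]
force: [-1.0, -0.7, -3.1]
opening: 0.0554
gripper_force: 29.2
clock: 8.6
tool_pos: [0.5931, -0.1585, 0.3579]
orientation: [105.0, 3.0, 121.0]
force: [-0.3, -0.6, -3.6]
opening: 0.0557
gripper_force: 29.2
clock: 9.22
tool_pos: [0.593, -0.1585, 0.358]
orientation: [113.4, 49.4, 138.4]
force: [-0.2, 0.0, -3.4]
opening: 0.0559
gripper_force: 29.2
clock: 9.85
tool_pos: [0.5931, -0.1585, 0.3583]
orientation: [167.1, 74.6, -163.3]
force: [0.6, -0.1, -2.6]
opening: 0.0554
gripper_force: 29.3
[-46.66   6.84 -13.78 -80.1  -72.69  13.84]
```

View pics/side4.png

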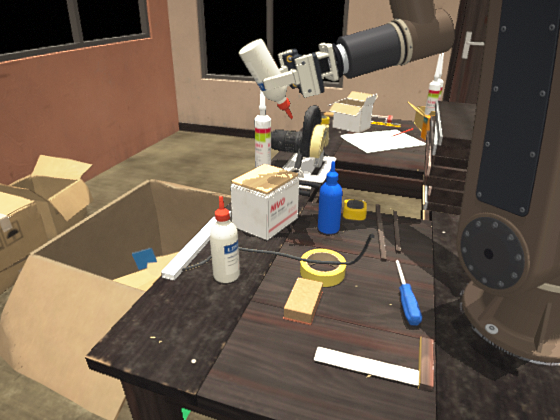

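The bottle is upside down, with the foot at about (257,45) and the red nozzle at (287,107). It is about 30° off vertical, as planned. Holding it for 2 s.

```bash
for i in 1 2 3; do python3 -m crank '[0,0,0,0,0,0,0,0,0,0,0,0,0,0,0,0,0,0,0,0,0,0,0,0,0,0,0,0,0,0,0,0,0,0,0]'|sed -n '1p;3p;6p'; done
python3 -m crank '[0,0,0,0,0,0,0,0,0,0,0,0,0,0]'
python3 -m crank '[0,0,0.1,0,0,0,0,0,0,0.17,0,0,0,0,0,0,0.17,0,0,0,0,0,0,0.17,0,0,0,0,0,0,0.17,0,0,0,0]'|sed -n 3p
python3 -m crank '[0,0,0.17,0,0,0,0,0,0,0.17,0,0,0,0,0,0,0.17,0,0,0,0,0,0,0.17,0,0,0,0,0,0,0.17,0,0,0,0]'|sed -n 3p
python3 -m crank '[0,0,0.17,0,0,0,0,0,0,0.17,0,0,0,0,0,0,0.17,0,0,0,0,0,0,0.17,0,0,0,0,0,0,0.17,0,0,0,0]'|sed -n 3p
python3 -m crank '[0,0,0.17,0,0,0,0,0,0,0.17,0,0,0,0,0,0,0.17,0,0,0,0,0,0,0.1,0,0,0,0,0,0,0,0,0,0,0]'
python3 -m crank '[0,0,0,0,0,0,0,0,0,0,0,0,0,0]'
python3 - <<'E'
from s2 import *
print(q)
L=json.load(open('log.json'))
G=goal([0,0,0],30,15,-1)
G[:3,:3]=Ro.from_euler('xyz',[-178.8,-75.1,28.8],degrees=True).as_matrix(); G[:3,3]=[.5934,-.1586,.2105+.012]; rows(T,G)
cv2.imwrite('pics/side5.png',eyes.snapshot('side'))
E
```

```text
clock: 10.52
orientation: [167.7, 74.7, -162.6]
gripper_force: 29.3
clock: 11.15
orientation: [167.7, 74.7, -162.6]
gripper_force: 29.3
clock: 11.78
orientation: [167.7, 74.7, -162.6]
gripper_force: 29.3
clock: 12.02
tool_pos: [0.5934, -0.1586, 0.3601]
orientation: [167.7, 74.7, -162.6]
force: [-0.7, -0.2, -3.2]
opening: 0.0557
gripper_force: 29.3
orientation: [109.6, 40.0, 133.0]
orientation: [105.0, -6.8, 118.3]
orientation: [115.3, -53.0, 99.4]
clock: 14.52
tool_pos: [0.5934, -0.1585, 0.3601]
orientation: [-178.8, -75.1, 28.9]
force: [-0.2, -0.2, -2.9]
opening: 0.0558
gripper_force: 29.3
clock: 14.78
tool_pos: [0.5934, -0.1586, 0.3601]
orientation: [-178.9, -75.1, 29.0]
force: [0.3, 0.9, -3.4]
opening: 0.0559
gripper_force: 29.3
[ -46.65    6.73  -13.7   -80.11  -72.7  -163.12]
rows 3 rot 0.1 [np.float64(-0.0004), np.float64(0.0001), np.float64(0.0002), np.float64(-44.3), np.float64(0.2), np.float64(11.8)]
```

View pics/side5.png

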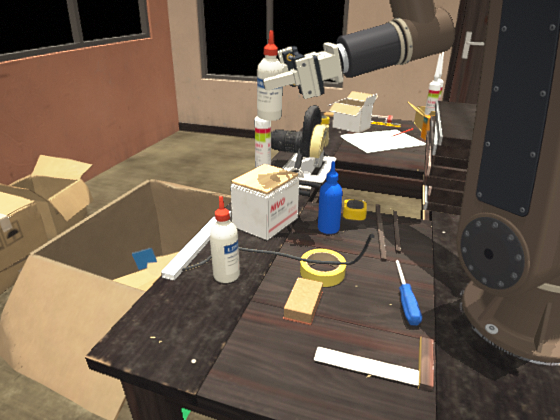

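The bottle is upright again at (270,85), with no slip visible. I lower it to 12 mm above the board, then feel for contact in small steps.

```bash
python3 -m crank '[0,0,0,-12,0,3.2,0,0,0,0,-24.2,0.1,6.4,0,0,0,0,-24.2,0.1,6.4,0,0,0,0,-24.2,0.1,6.4,0,0,0,0,-24.2,0.1,6.4,0]'|sed -n '2p;4p'
python3 -m crank '[0,0,0,-15,0,4,0,0,0,0,-9,0,2.4,0,0,0,0,0,0,0,0]'|sed -n '2p;4p'
python3 -m crank '[0,0,0,-3,0,0.8,0,0,0,0,-3,0,0.8,0,0,0,0,-2,0,0.5,0,0,0,0,0,0,0,0]'|sed -n '2p;4p'
python3 -m crank '[0,0,0,-1.5,0,0.4,0,0,0,0,0,0,0,0]'|sed -n '2p;4p'
```

```text
tool_pos: [0.593, -0.1584, 0.2459]
force: [0.3, -0.3, -2.7]
tool_pos: [0.593, -0.1583, 0.2217]
force: [0.1, -0.5, -2.4]
tool_pos: [0.5929, -0.1582, 0.2144]
force: [-0.8, 0.3, -3.1]
tool_pos: [0.593, -0.1582, 0.2128]
force: [1.2, -0.6, -3.0]
```

```bash
python3 -m crank '[0,0,0,-1.5,0,0.4,0,0,0,0,0,0,0,0]'|sed -n '2p;4p'
python3 -m crank '[0,0,0,-0.8,0,0.2,0,0,0,0,0,0,0,0]'|sed -n '2p;4p'
python3 -m crank '[0,0,0,0,0,0,0,0,0,0,0,0,0,0]'|sed -n '2p;4p'
```

```text
tool_pos: [0.5929, -0.1582, 0.2112]
force: [0.5, 0.3, -4.0]
tool_pos: [0.593, -0.1582, 0.2106]
force: [0.3, 0.7, -0.9]
tool_pos: [0.593, -0.1583, 0.2106]
force: [-0.8, -1.6, -0.9]
```

The force has gone from −3 N to −0.9 N, so the foot is on the board. Releasing, then backing out the way I came.

```bash
python3 -m crank '[0,0,0,0,0,0,0.75,0,0,0,0,0,0,0.85,0,0,0,0,0,0,1,0,0,0,0,0,0,1,0,0,0,0,0,0,1]'
python3 -m crank '[0,0,0,0,0,-15,1,0,0,0,3,0,-40,1,0,0,0,9.7,0,-49,1,0,0,0,9.7,0,-49,1,0,0,0,0,0,0,1]'
python3 - <<'E'
from h import *
from plant import spotter
o,T=cur()
for c in('side','top'):
    im=eyes.snapshot(c); cv2.imwrite(f'pics/{c}6.png',im)
    print(c,[(round(d['p'],2),d['rect']) for d in spotter.outline_of(c,'bottle')],[d['location'] for d in spotter.place_of(c,'bottle')])
a,b=cv2.imread('pics/side6.png'),cv2.imread('pics/top6.png')
cv2.imwrite('pics/both6.png',np.hstack([cv2.resize(a[60:300,180:380],(400,480)),cv2.resize(b[110:310,190:390],(400,400)).copy() if 0 else cv2.copyMakeBorder(cv2.resize(b[110:310,190:390],(400,400)),0,80,0,0,cv2.BORDER_CONSTANT)]))
E
```

```text
clock: 17.95
tool_pos: [0.593, -0.1582, 0.2105]
orientation: [-178.6, -75.1, 28.7]
force: [0.0, -0.2, -0.6]
opening: 0.0871
gripper_force: 0.0
clock: 18.58
tool_pos: [0.4681, -0.2319, 0.273]
orientation: [-179.5, -75.0, 29.3]
force: [0.9, 0.6, -0.1]
opening: 0.0877
gripper_force: 0.0
side [(0.8, [318.1, 160.4, 21.6, 74.1]), (0.62, [260.4, 100.9, 21.4, 82.5])] [[269.9, 175.5], [329.5, 228.5], [223.9, 273.4]]
top [(0.69, [334.2, 139.5, 53.0, 54.0]), (0.6, [334.7, 251.1, 41.3, 34.7])] [[349.8, 172.7], [348.2, 271.4]]
```

View pics/both6.png

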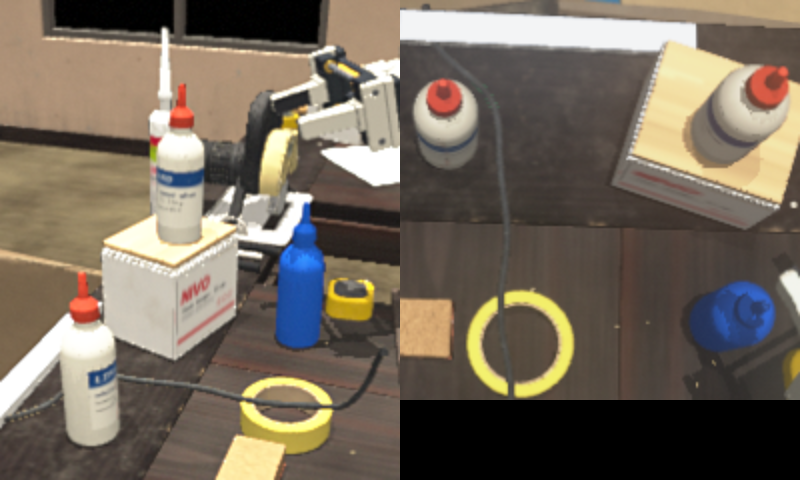

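The picture shows the bottle upright on the board, at (180,185) in the left half and (740,110) in the right half. It is within 2 to 3 px of where it began, the gripper is clear, and the spare and blue bottles are untouched. Handing in.

```bash
python3 -m crank '[0,0,0,0,0,0,1,0,0,0,0,0,0,1]'|head -1; python3 -c "
from plant import ctrl
print(ctrl.close_job())"
```

```text
clock: 19.12
the job is handed in; nothing more can be done
None
```

The glue bottle was held nozzle down for about 2 s, then stood upright on the carton within a few millimetres of where it was and released; the spare bottle was not touched, and the job was handed in at about 19 s (the hand-in gave no verdict).

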